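# Prove the water pump's stop button, then switch the pump back on

### The job

Prove the pump's emergency stop: push the black mushroom button on the square grey box all the way down so that it latches, then turn its head clockwise until it lets go and let it spring back up and straight. After that, throw the T-handled lever on the other grey box all the way over, away from the robot, so that the pump is switched on again. Leave the bulb, the tin and the plugs where they stand.

Things in the scene. Friction and masses are not known exactly. Their poses are not given: they have to be found in the camera images.
- stop_box: The stop station: a fixed square grey box, 120 x 120 mm and 80 mm high, standing on the shelf, with the black mushroom button in the middle of its top. Origin: centre of the box's underside, on the shelf; z up. It may stand to the left or right and be turned up to 0.45 rad.
- stop_top (a point): Centre of the top face of the mushroom head, 150 mm above the shelf when the button is up. The head is a black disc 64 mm across and 14 mm thick, with a finger rib standing 26 mm high on top of it, 56 mm long, 22 mm wide and flat-topped; this point is the middle of the rib's top. x points along the rib (parallel to the box's x while joint stop_knob reads 0), y across it, z up. The point sinks and turns with the head.
- stop (a joint): How far the button is pushed in, in metres: 0 up, 0.014 at the bottom stop. A spring pushes it up with about 4 N at the top and 10 N at the bottom; the latch adds 1 to 2 N on the way. It latches a little before the bottom, at about 0.0105 to 0.011, and when let go it then stays down at about 0.0105 until the head is turned.
- stop_knob (a joint): Angle of the mushroom head about the vertical, in radians: 0 straight, growing clockwise seen from above, end stop at 1.2. A light spring (up to about 0.1 N m) turns it back to 0 when let go. The latch frees the button when the head is turned past about 0.5; the button then pushes itself up as soon as nothing holds it down, so turn to about 0.9 and open the fingers.
- isolator_box: The pump's isolator: a fixed oblong grey box, 130 mm (its x) x 90 mm (its y) and 60 mm high, with a T-handled lever on top. Origin: centre of its underside, on the shelf; z up, and x points the way the lever must be thrown (away from the robot, turned up to 0.45 rad either way). The lever's pivot axis is parallel to y and lies 70 mm above the origin, between two dark cheeks 50 mm long and reaching 82 mm above the shelf.
- isolator_bar (a point): Middle of the lever's black cross-bar, which is 70 mm long (parallel to the box's y) and 20 mm thick, 90 mm from the pivot. A steel arm 12 mm thick and 18 mm wide joins it to the pivot. At the start it leans towards the robot with the bar about 51 mm behind the pivot and 144 mm above the shelf; thrown over, it is as far ahead of the pivot.
- isolator (a joint): Lever angle in radians: 0 leaning fully towards the robot (off), 0.6 upright, 1.2 leaning fully away from it (on, end stop). It is stiff with friction (about 2 N at the bar) and stays where it is left; it starts between 0 and 0.25.
- bulb_center (a point): A frosted white globe bulb, 95 mm across, standing in a black plastic socket adapter with a 52 mm foot; 152 mm high in all; this point is on its axis 76 mm above the shelf. Loose and easily tipped: leave it alone.
- tin_center (a point): A steel tin with a press-fit lid, 106 mm across and 118 mm high; this point is its centre. Loose: leave it alone.
- plug1_center (a point): A white plug top lying flat, 73 x 50 mm with its pins, 35 mm high; the point is half-way up its middle. Loose: leave it alone.
- plug2_center (a point): A second plug top, the same as the first. Loose: leave it alone.
Not all that is in view belongs to the job. Leave any blue look-alike of the stop_box alone.

How it is judged:
By the outcome, as a careful person would: the job done as asked, in the order asked, and still so for the second after the job is handed in, with the robot touching nothing.
It also fails if it takes over 54 s, if anything falls off the work surface, if the arm or the gripper's body presses on something with over 40 N, if the wrist force passes 120 N, or if a joint passes its speed limit or range.

### The arm

A 6-joint arm with a two-finger parallel gripper is mounted at the origin on the work surface. World frame = base frame: x ahead of the robot, y to its left, z up, the work surface at z = 0. Lengths are in m, angles in rad, forces in N, time in s.
With the tool pointing down it reaches from about 0.35 to 0.725 m from the base axis. Payload 6 kg.
Tool frame: the origin (TCP) lies midway between the tips of the shut fingers; the grasp point (between the pads) lies r.grip_depth behind it (r.grip_depth is the distance from the TCP to the grasp point, in m); z points along the fingers, y is the line along which they close (so a half turn about z gives the same grasp; the last joint's range is limited). The gripper opens to 85 mm and grips with 20 to 120 N. Pads are 22 mm wide; open, the fingers measure 114 mm over their backs; the gripper's body (76 mm by 85 mm) begins 54 mm behind the grasp point. The pads swing forward as they close: fully open they stand 13 mm farther back than shut.
Start: joints at [1.511, 0.04, 0.085, 0, -1.615, -0.334], TCP at [0.23, 0.554, 0.231] pointing down, gripper open.
Joint ranges: [-2.56, 2.56], [-1.29, 2.01], [-1.08, 1.49], [-3.29, 1.98], [-2.81, -0.18], [-2.99, 2.99]. Speed limits (rad/s): [2.57, 2.57, 3.01, 3.14, 3.14, 3.14].

### API

Orientations are given as [roll, pitch, yaw] about the fixed x, y, z axes, in that order (R = Rz(yaw) Ry(pitch) Rx(roll)).
In Python, from workcell import r, cams, order gives the robot as it stands.
- The arm moves only by the tool step_arm, never from a script. Its argument "increments" is a list of rows, each a list of 7 numbers: the turn, a rotation vector about the tool's x, y, z in degrees, then the shift along the tool's x, y, z in cm, then the opening, from 0 (shut) to 1 (fully open). A call has exactly 10 rows; each row shifts and turns the commanded pose from where the row before left it, along the tool's axes as they then stand; what a row does not reach is not made up. A row lasts 1/12 s, in which the tool goes at most 41.7 mm and 7.16 degrees, less where a joint would pass 70% of its speed; a pose out of reach is approached as far as the arm can. A call with a gripper value outside its range is refused whole. The fingers move at their own pace and stop on an object; "squeeze" is the grip in N (left out, the last holds). Time passes only in rows, so rows that do not move let the fingers close, or fill a call up. It gives the time, the measured TCP pose, the force, the opening and the grip force at its end, in the units of the state.
- r.sense(): the state, without advancing time (a new reading comes with each control period).
- cams.get_image(name): name is "scene" or "top" or "wrist"; returns the picture (384x512x3 uint8, red, green, blue); there is no depth.
- cams.camera_info(name): a dict with "vfov" (degrees; the focal length in pixels is half the picture's height over the tangent of half this angle, whatever the lens; pixels are square), "cx", "cy" (the principal point, pixels), "eye" and "attitude" of the camera in the world; the wrist camera has in their place "hand_eye" (4x4, takes a point from camera to tool coordinates, whose origin is the TCP and whose axes are the flange's). Camera axes: x right, y down, z forward; pixel columns grow to the right and rows downward; lengths in m; the calibration is good to about 2 mm. A picture is of the moment at which its call begins: read the wrist's pose just before it. camera_info takes no time and is no camera call.
- order.finish_job(): hands the job in; it is judged then, once.
The state is a dict: "time": time; "joints": joint angles; "joint_velocities": joint speeds; "joint_torque": joint torques, N m; "eef_pos": TCP position; "ee_rot": TCP orientation; "force": force on the tool from outside, world axes, zero at the start; "wrist_torque": the same for the moment, N m; "opening": opening from 0.0 (shut) to 1.0 (fully open); "grip_force": force on a finger pad.
Only numpy, scipy, OpenCV 4.12 (cv2) and the standard library are available. Lean on these libraries where they do the work, as an engineer would, in place of code of your own. Each camera call takes 0.05 s, during which the arm holds its last target. There are 200 camera calls.

## Working session

There is one attempt and no reset: what is moved stays moved. The work goes in short steps, Python scripts to look and compute and a tool call to move; the robot and the scene stay as the last step left them, time stands still between calls to the robot, and variables do not carry over. Pictures are saved under pics/ and viewed, at most 10 in all, crops included, and the job is handed in when it is done.

Besides the shell and the picture viewer there is one more tool, called as a command line: name --pt "numbers of a row" for each row, then --argument value for the rest. step_arm: Moves the arm, as the interface text tells. Its arguments: {"type":"object","properties":{"increments":{"type":"array","items":{"type":"array","items":{"type":"number"}}},"squeeze":{"type":"number"}},"required":["increments"]}

```bash
mkdir -p pics
python3 - <<'E'
from workcell import r,cams,order
import cv2,numpy as np
print(r.sense(), r.grip_depth)
for n in("scene","top"):
    cv2.imwrite(f"pics/{n}0.png",cams.get_image(n)[:,:,::-1])
for n in("scene","top","wrist"): print(n,cams.camera_info(n))
E
```

```text
{'time': 0.0, 'joints': array([ 1.51069055e+00,  4.08234312e-02,  8.38266397e-02, -4.62070282e-04,
       -1.61549359e+00, -3.33700994e-01]), 'joint_velocities': array([-0.00134605,  0.00013205, -0.00048327, -0.00129276, -0.00043017,
       -0.00037602]), 'joint_torque': array([-6.65767857e-04, -3.68207109e+01,  3.47429252e+01,  6.93273202e+00,
       -5.39439468e-03, -1.59447598e-05]), 'eef_pos': array([0.23002242, 0.55381012, 0.2302813 ]), 'ee_rot': array([ 3.13984085e+00, -1.18693753e-04, -3.93786412e-01]), 'force': array([ 0.41713975, -0.05139082,  0.44528096]), 'wrist_torque': array([-0.00462021, -0.04447537,  0.03078347]), 'grip_force': 0.0, 'opening': 1.001987190422838} 0.0187
scene {'vfov': 53.02732557187545, 'cx': 249.34139134667217, 'cy': 190.4021524310217, 'eye': array([ 1.17723169, -0.81256538,  0.84530022]), 'attitude': array([-2.1852676 , -0.00247299,  0.65452784])}
top {'vfov': 52.397419135050754, 'cx': 256.2249239708287, 'cy': 188.04671086293106, 'eye': array([ 0.45167708, -0.0027468 ,  1.31655911]), 'attitude': array([-3.05342595, -0.01037827, -1.59949614])}
wrist {'vfov': 58.37232064222176, 'cx': 254.73738684364005, 'cy': 191.2058495077226, 'hand_eye': array([[ 4.20597157e-04, -9.61141191e-01, -2.76056941e-01,
         7.04530348e-02],
       [ 9.99999081e-01,  4.84781721e-05,  1.35480166e-03,
        -3.68408661e-04],
       [-1.28877294e-03, -2.76057258e-01,  9.61140328e-01,
        -1.41027458e-01],
       [ 0.00000000e+00,  0.00000000e+00,  0.00000000e+00,
         1.00000000e+00]])}
```

View pics/scene0.png

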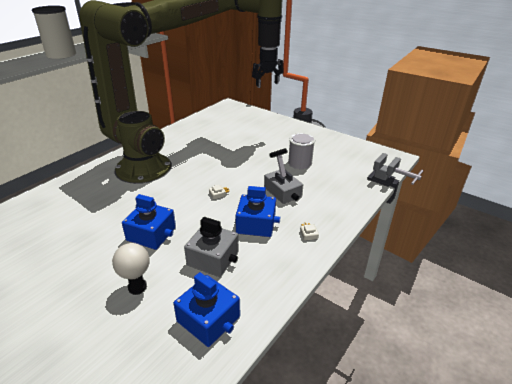

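View pics/top0.png

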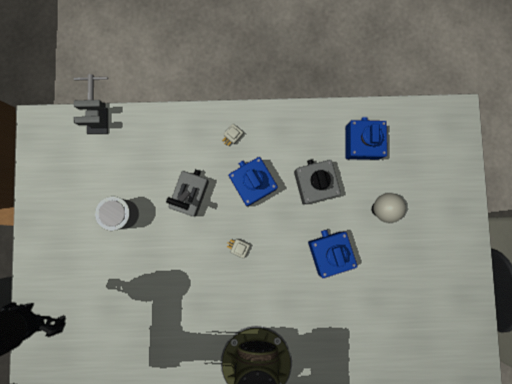

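The scene shows the grey stop box at about (212,245) and the isolator at (283,180). The top view shows the stop head at (321,180), the isolator bar at (178,203), and a blue look-alike at (253,181) between them.

```bash
cat > h.py <<'E'
import numpy as np, cv2
from scipy.spatial.transform import Rotation as R
from workcell import r,cams,order
def cam(n, s=None):
    i=cams.camera_info(n); f=192/np.tan(np.radians(i['vfov']/2))
    if n=='wrist':
        T=np.eye(4);T[:3,:3]=R.from_euler('xyz',s['ee_rot']).as_matrix();T[:3,3]=s['eef_pos'];T=T@i['hand_eye']
        return f,i['cx'],i['cy'],T[:3,3],T[:3,:3]
    return f,i['cx'],i['cy'],np.array(i['eye']),R.from_euler('xyz',i['attitude']).as_matrix()
def ray(c,u,v):
    f,cx,cy,e,A=c; return e, A@np.array([(u-cx)/f,(v-cy)/f,1])
def onz(c,u,v,z):
    e,d=ray(c,u,v); return e+d*(z-e[2])/d[2]
def proj(c,p):
    f,cx,cy,e,A=c; q=A.T@(np.array(p)-e); return q[:2]/q[2]*f+[cx,cy]
E
python3 - <<'E'
from h import *
c=cam('top'); im=cv2.imread('pics/top0.png')
print('fix',onz(c,256,358,0))
hsv=cv2.cvtColor(im,cv2.COLOR_BGR2HSV)
for name,(x0,y0,x1,y1),z in(('stop',(285,145,352,215),.08),('iso',(155,160,222,225),.06)):
    sub=hsv[y0:y1,x0:x1]
    m=((sub[:,:,2]<150)&(sub[:,:,1]<90)).astype(np.uint8)
    bright=((sub[:,:,2]>75)&(sub[:,:,2]<135)&(sub[:,:,1]<60)).astype(np.uint8)
    for mm in(m,bright):
        cs,_=cv2.findContours(cv2.morphologyEx(mm,cv2.MORPH_OPEN,np.ones((3,3))),0,2)
        k=max(cs,key=cv2.contourArea); rc=cv2.minAreaRect(k); b=cv2.boxPoints(rc)+[x0,y0]
        P=[onz(c,*q,z)[:2].round(3).tolist() for q in b]
        print(name,rc,P,np.mean(P,0))
for p,z in(((321,180),.15),((178,203),.144)): print(onz(c,*p,z))
a=cv2.resize(im[145:215,285:352],None,fx=6,fy=6,interpolation=2); b=cv2.resize(im[160:230,155:222],None,fx=6,fy=6,interpolation=2)
cv2.imwrite('pics/crop.png',np.hstack([b,a])[:600,:804][:, :800])
E
```

```text
fix [ 0.01138058 -0.00304267  0.        ]
stop ((33.67647933959961, 34.20587921142578), (44.86908721923828, 45.839229583740234), 75.96376037597656) [[0.638, -0.132], [0.67, -0.277], [0.529, -0.305], [0.498, -0.162]] [ 0.58375 -0.219  ]
stop ((35.7557487487793, 36.063720703125), (38.7047004699707, 41.986183166503906), 75.3791275024414) [[0.623, -0.146], [0.653, -0.278], [0.532, -0.304], [0.502, -0.173]] [ 0.5775  -0.22525]
iso ((36.5, 32.5), (47.0, 51.0), 90.0) [[0.632, 0.271], [0.628, 0.106], [0.476, 0.109], [0.48, 0.273]] [0.554   0.18975]
iso ((33.66637420654297, 24.50693130493164), (32.43019104003906, 28.267139434814453), 2.38594388961792) [[0.538, 0.253], [0.629, 0.249], [0.622, 0.144], [0.531, 0.149]] [0.58    0.19875]
[ 0.57331306 -0.21354614  0.15      ]
[0.51643895 0.21802968 0.144     ]
```

View pics/crop.png

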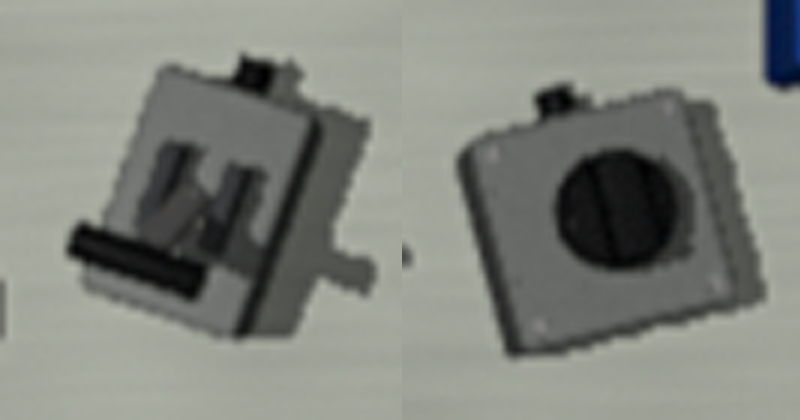

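Crop: the stop's screws are at (490,152), (672,105), (718,283) and (540,327), and its head is at (618,210) with the rib along the box sides. The isolator's bar runs from (72,240) to (205,282). Its box corners are at (165,68), (318,120), (235,335) and (85,285).

Run:
```python
from h import *
c=cam('top')
S=lambda X,Y,z:onz(c,285+(X-402)/6-.4,145+Y/6-.4,z)
I=lambda X,Y,z:onz(c,155+X/6-.4,160+Y/6-.4,z)
a=[S(*p,.08) for p in((490,152),(672,105),(718,283),(540,327))]
print('stopbox',np.mean(a,0),'yaw',[np.degrees(np.arctan2(*(d[1::-1]))) for d in(a[0]-a[3],a[1]-a[2])],'head',S(618,210,.137))
b=[I(*p,.06) for p in((165,68),(318,120),(235,335),(85,285))]
print('iso',np.mean(b,0),'yaw',[np.degrees(np.arctan2(*(d[1::-1]))) for d in(b[0]-b[3],b[1]-b[2])])
e0,e1=I(72,240,.144),I(205,282,.144); d=e0-e1
print('bar',(e0+e1)/2,np.linalg.norm(d),'yaw',np.degrees(np.arctan2(-d[0],d[1])))
```

```text
stopbox [ 0.57868004 -0.21791644  0.08      ] yaw [np.float64(13.687168389550022), np.float64(11.847653618889426)] head [ 0.57592652 -0.21472831  0.137     ]
iso [0.55181156 0.20108529 0.06      ] yaw [np.float64(-20.84459575068931), np.float64(-22.060456511927583)]
bar [0.51617112 0.21899712 0.144     ] 0.06996094538979829 yaw -19.092761169403037
```

step_arm --pt "0 0 0 3.0 2.8 0 1" --pt "0 0 0 3.0 2.8 0 1" --pt "0 0 0 3.0 2.8 0 1" --pt "0 0 0 3.0 2.8 0 1" --pt "0 0 0 3.0 2.8 0 1" --pt "0 0 0 3.0 2.8 0 1" --pt "0 0 0 3.0 2.8 0 1" --pt "0 0 0 3.0 2.8 0 1" --pt "0 0 0 3.0 2.8 0 1" --pt "0 0 0 3.0 2.8 0 1"

```text
time: 0.93
eef_pos: [0.3999, 0.1785, 0.2313]
ee_rot: [-3.141, 0.0, -0.393]
force: [1.4, 1.4, -0.3]
opening: 0.998
grip_force: 0.0
```

step_arm --pt "0 0 0 3.0 2.8 0 1" --pt "0 0 0 3.0 2.8 0 1" --pt "0 0 0 3.0 2.8 0 1" --pt "0 0 0 3.0 2.8 0 1" --pt "0 0 0 3.0 2.8 0 1" --pt "0 0 0 3.0 2.8 0 1" --pt "0 0 0 3.0 2.8 0 1" --pt "0 0 0 3.0 2.8 0 1" --pt "0 0 0 3.0 2.8 0 1" --pt "0 0 0 3.0 2.8 0 1"

```text
time: 1.77
eef_pos: [0.5697, -0.1954, 0.2308]
ee_rot: [3.142, 0.001, -0.394]
force: [1.3, 1.2, 0.9]
opening: 1.002
grip_force: 0.0
```

step_arm --pt "0 0 -7 0 0 0 1" --pt "0 0 -7 0 0 0 1" --pt "0 0 -7 0 0 0 1" --pt "0 0 -7 0 0 0 1" --pt "0 0 -7 0 0 0 1" --pt "0 0 0 0.2 1.2 0 1" --pt "0 0 0 0.1 1.2 0 1" --pt "0 0 0 0 0 0 1" --pt "0 0 0 0 0 0 1" --pt "0 0 0 0 0 0 1"

```text
time: 2.6
eef_pos: [0.5775, -0.2165, 0.2309]
ee_rot: [-3.141, 0.001, 0.215]
force: [0.6, -0.2, 0.2]
opening: 1.002
grip_force: 0.0
```

Run:
```python
from h import *
s=r.sense(); im=cams.get_image('wrist'); c=cam('wrist',s)
print(s['time'],s['joints'].round(3),s['eef_pos'].round(4),np.degrees(s['ee_rot']).round(2),s['force'])
cv2.imwrite('pics/w1.png',im[:,:,::-1])
for p in((.577,-.216,.15),): print(proj(c,p))
```

```text
2.6 [-0.034  0.085  0.131 -0.    -1.618  1.82 ] [ 0.5775 -0.2165  0.2309] [-1.7999e+02  4.0000e-02  1.2330e+01] [ 0.57938596 -0.24043858  0.21923578]
[253.6731414 201.0746214]
```

View pics/w1.png

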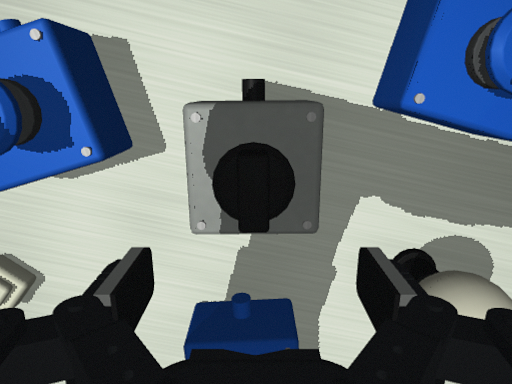

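The wrist view shows the stop head centred at about (253,184) with the rib vertical at u≈253. The screws are at (195,118), (311,117), (307,225) and (201,226).

Run:
```python
from h import *
s=r.sense(); c=cam('wrist',s)
a=[onz(c,*p,.08) for p in((195,118),(311,117),(307,225),(201,226))]
print(np.mean(a,0),[np.degrees(np.arctan2(*(d[1::-1]))) for d in(a[0]-a[3],a[1]-a[2])])
h=onz(c,253.5,183,.124);print('head',h)
b=cv2.imread('pics/w1.png').max(2)[135:240,200:305]
g=cv2.resize(np.clip(b.astype(float)*4,0,255).astype(np.uint8),None,fx=5,fy=5)
cv2.imwrite('pics/w1c.png',g)
p=np.array([.5775,-.2165,.15]);
for dx in(-.028,.028):
  for dy in(-.011,.011):
    y=np.radians(12.3);print(proj(c,p+[dx*np.cos(y)-dy*np.sin(y),dx*np.sin(y)+dy*np.cos(y),0]).round(1), end=' ')
```

```text
[ 0.57931083 -0.21499897  0.08      ] [np.float64(12.874154301774123), np.float64(12.820388597288579)]
head [ 0.5826231  -0.21438571  0.124     ]
[270.5 238.7] [239.1 238.6] [271.7 159.8] [238.1 159.8]
```

View pics/w1c.png

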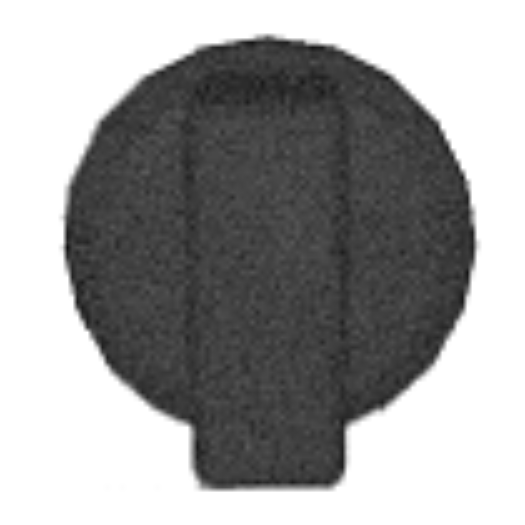

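step_arm --pt "0 0 -0.5 0.3 -0.1 2.0 1" --pt "0 0 0 0 0 2.5 1" --pt "0 0 0 0 0 2.5 1" --pt "0 0 0 0 0 2.0 1" --pt "0 0 0 0 0 1.0 1" --pt "0 0 0 0 0 0.3 1" --pt "0 0 0 0 0 0 0.6" --pt "0 0 0 0 0 0 0.3" --pt "0 0 0 0 0 0 0.1" --pt "0 0 0 0 0 0 0" --squeeze 50

```text
time: 3.48
eef_pos: [0.5809, -0.2146, 0.13]
ee_rot: [3.141, -0.002, 0.226]
force: [0.6, 1.0, -0.1]
opening: 0.453
grip_force: 0.0
```

step_arm --pt "0 0 0 0 0 0 0" --pt "0 0 0 0 0 0 0" --pt "0 0 0 0 0 0 0" --pt "0 0 0 0 0 0 0" --pt "0 0 0 0 0 0 0" --pt "0 0 0 0 0 0 0" --pt "0 0 0 0 0 0 0" --pt "0 0 0 0 0 0 0" --pt "0 0 0 0 0 0 0" --pt "0 0 0 0 0 0 0"

```text
time: 4.32
eef_pos: [0.5805, -0.2146, 0.1286]
ee_rot: [3.141, -0.001, 0.226]
force: [2.5, -0.6, 3.8]
opening: 0.242
grip_force: 54.7
```

step_arm --pt "0 0 0 0 0 0.2 0" --pt "0 0 0 0 0 0.2 0" --pt "0 0 0 0 0 0.2 0" --pt "0 0 0 0 0 0.2 0" --pt "0 0 0 0 0 0.2 0" --pt "0 0 0 0 0 0.2 0" --pt "0 0 0 0 0 0.1 0" --pt "0 0 0 0 0 0 0" --pt "0 0 0 0 0 0 0" --pt "0 0 0 0 0 0 0"

```text
time: 5.15
eef_pos: [0.5806, -0.2146, 0.1167]
ee_rot: [3.14, -0.001, 0.226]
force: [-0.7, 0.6, 8.0]
opening: 0.243
grip_force: 55.4
```

step_arm --pt "0 0 0 0 0 0.1 0" --pt "0 0 0 0 0 0.1 0" --pt "0 0 0 0 0 0.1 0" --pt "0 0 0 0 0 0 0" --pt "0 0 0 0 0 0 0" --pt "0 0 0 0 0 0 0" --pt "0 0 0 0 0 0 0" --pt "0 0 0 0 0 0 0" --pt "0 0 0 0 0 0 0" --pt "0 0 0 0 0 0 0"

```text
time: 5.98
eef_pos: [0.5807, -0.2146, 0.1153]
ee_rot: [3.14, -0.002, 0.226]
force: [-3.3, 2.4, 13.7]
opening: 0.241
grip_force: 56.3
```

step_arm --pt "0 0 0 0 0 0.1 0" --pt "0 0 0 0 0 0.1 0" --pt "0 0 0 0 0 0.1 0" --pt "0 0 0 0 0 0 0" --pt "0 0 0 0 0 0 0" --pt "0 0 0 0 0 0 0" --pt "0 0 0 0 0 0 0" --pt "0 0 0 0 0 0 0" --pt "0 0 0 0 0 0 0" --pt "0 0 0 0 0 0 0"

```text
time: 6.82
eef_pos: [0.5807, -0.2147, 0.1152]
ee_rot: [3.139, -0.003, 0.227]
force: [-8.6, 6.1, 25.5]
opening: 0.246
grip_force: 57.8
```

step_arm --pt "0 0 0 0 0 -0.2 0" --pt "0 0 0 0 0 -0.2 0" --pt "0 0 0 0 0 -0.2 0" --pt "0 0 0 0 0 -0.1 0" --pt "0 0 0 0 0 0 0" --pt "0 0 0 0 0 0 0" --pt "0 0 0 0 0 0 0" --pt "0 0 0 0 0 0 0" --pt "0 0 0 0 0 0 0" --pt "0 0 0 0 0 0 0"

```text
time: 7.65
eef_pos: [0.5806, -0.2146, 0.1176]
ee_rot: [3.141, -0.001, 0.226]
force: [1.2, 0.7, 9.0]
opening: 0.247
grip_force: 55.4
```

step_arm --pt "0 0 0 0 0 -0.1 0" --pt "0 0 0 0 0 -0.1 0" --pt "0 0 0 0 0 0 0" --pt "0 0 0 0 0 0 0" --pt "0 0 0 0 0 0 0" --pt "0 0 0 0 0 0 0" --pt "0 0 0 0 0 0 0" --pt "0 0 0 0 0 0 0" --pt "0 0 0 0 0 0 0" --pt "0 0 0 0 0 0 0"

```text
time: 8.48
eef_pos: [0.5806, -0.2146, 0.1192]
ee_rot: [3.141, -0.001, 0.226]
force: [0.5, 0.8, 6.0]
opening: 0.245
grip_force: 55.1
```

step_arm --pt "0 0 0 0 0 -0.1 0" --pt "0 0 0 0 0 -0.1 0" --pt "0 0 0 0 0 0 0" --pt "0 0 0 0 0 0 0" --pt "0 0 0 0 0 0 0" --pt "0 0 0 0 0 0 0" --pt "0 0 0 0 0 0 0" --pt "0 0 0 0 0 0 0" --pt "0 0 0 0 0 0 0" --pt "0 0 0 0 0 0 0"

```text
time: 9.32
eef_pos: [0.5805, -0.2146, 0.1205]
ee_rot: [3.141, -0.001, 0.226]
force: [4.5, -2.6, 3.2]
opening: 0.242
grip_force: 54.7
```

step_arm --pt "0 0 0 0 0 0 0.6" --pt "0 0 0 0 0 0 1" --pt "0 0 0 0 0 0 1" --pt "0 0 0 0 0 0 1" --pt "0 0 0 0 0 -2.0 1" --pt "0 0 0 0 0 -4.0 1" --pt "0 0 0 0 0 -3.4 1" --pt "0 0 0 0 0 0 1" --pt "0 0 0 0 0 0 1" --pt "0 0 0 0 0 0 1"

```text
time: 10.15
eef_pos: [0.5799, -0.2141, 0.2137]
ee_rot: [-3.141, 0.001, 0.226]
force: [0.4, 1.6, -1.4]
opening: 1.003
grip_force: 0.0
```

Run:
```python
from h import *
s=r.sense(); im=cams.get_image('wrist'); c=cam('wrist',s); sc=cams.get_image('scene')
print(s['eef_pos'].round(4),np.degrees(s['ee_rot'][2]))
a=im[130:245,195:310]; g=np.clip(cv2.resize(a,None,fx=4,fy=4).astype(float)*2.5,0,255).astype(np.uint8)
b=sc[205:280,175:250]; k=cv2.resize(b,(460,460)); 
old=cv2.imread('pics/scene0.png')[205:280,175:250]
cv2.imwrite('pics/w2.png',np.hstack([cv2.resize(g,(265,265)),cv2.resize(b,(265,265)),cv2.resize(old[:,:,::-1],(265,265))])[:,:,::-1])
cs,cc=[],cam('scene')
for z in(.15,.1395): print('scene',proj(cc,(.581,-.215,z)),'wrist ends',[proj(c,(.581+d*.975,-.215+d*.222,z)).round(1) for d in(-.028,.028)])
# lowest dark row in the rib column
m=im.max(2); col=m[:,253-8:253+8].mean(1); print(col[220:245].round())
for nm,A in(('old',old),('new',b)):
    q=np.where((A.max(2)<45)); print(nm,q[0].min()+205,q[0].max()+205)
```

```text
[ 0.5799 -0.2141  0.2137] 12.942281976237924
scene [209.97560631 220.67380128] wrist ends [array([256.1, 248.3]), array([256.5, 163.8])]
scene [210.18493074 223.53309713] wrist ends [array([256.1, 241.6]), array([256.4, 160.5])]
[16. 17. 17. 16. 16. 16. 17. 16. 17. 16. 17. 17. 17. 16. 16. 16. 17. 16.
 16. 15. 16. 46. 75. 66. 86.]
old 205 261
new 205 261
```

View pics/w2.png

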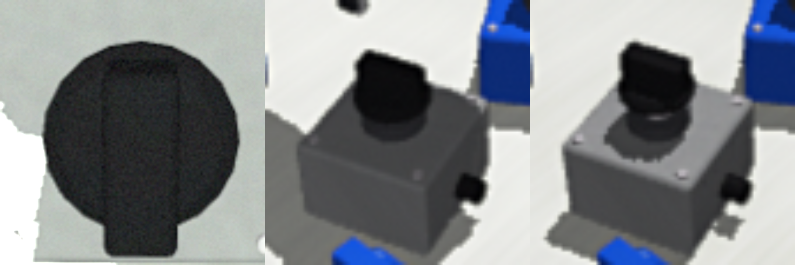

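Side by side, the head sits about 2 px lower and the gap beneath it is closed, so it is latched down. I'll grip the rib again and turn it.

step_arm --pt "0 0 0 0.1 0 2.0 1" --pt "0 0 0 0 0 2.5 1" --pt "0 0 0 0 0 2.5 1" --pt "0 0 0 0 0 1.6 1" --pt "0 0 0 0 0 1.0 1" --pt "0 0 0 0 0 0 0.6" --pt "0 0 0 0 0 0 0.3" --pt "0 0 0 0 0 0 0" --pt "0 0 0 0 0 0 0" --pt "0 0 0 0 0 0 0"

```text
time: 11.08
eef_pos: [0.5818, -0.2143, 0.1197]
ee_rot: [3.141, -0.002, 0.226]
force: [0.1, 0.7, -0.3]
opening: 0.296
grip_force: 0.0
```

step_arm --pt "0 0 0 0 0 0 0" --pt "0 0 0 0 0 0 0" --pt "0 0 0 0 0 0 0" --pt "0 0 0 0 0 0 0" --pt "0 0 0 0 0 0 0" --pt "0 0 0 0 0 0 0" --pt "0 0 0 0 0 0 0" --pt "0 0 0 0 0 0 0" --pt "0 0 0 0 0 0 0" --pt "0 0 0 0 0 0 0"

```text
time: 11.92
eef_pos: [0.5816, -0.2144, 0.1189]
ee_rot: [3.141, -0.001, 0.226]
force: [1.5, -1.2, 4.9]
opening: 0.244
grip_force: 54.6
```

step_arm --pt "0 0 6 0 0 0 0" --pt "0 0 6 0 0 0 0" --pt "0 0 6 0 0 0 0" --pt "0 0 6 0 0 0 0" --pt "0 0 6 0 0 0 0" --pt "0 0 6 0 0 0 0" --pt "0 0 6 0 0 0 0" --pt "0 0 6 0 0 0 0" --pt "0 0 5 0 0 0 0" --pt "0 0 0 0 0 0 0"

```text
time: 12.75
eef_pos: [0.5813, -0.2159, 0.1198]
ee_rot: [3.14, -0.003, -0.704]
force: [0.9, -3.7, 6.6]
opening: 0.238
grip_force: 54.8
```

step_arm --pt "0 0 0 0 0 0 1" --pt "0 0 0 0 0 0 1" --pt "0 0 0 0 0 0 1" --pt "0 0 0 0 0 0 1" --pt "0 0 0 0 0 0 1" --pt "0 0 0 0 0 -2.0 1" --pt "0 0 0 0 0 -4.0 1" --pt "0 0 0 0 0 -3.0 1" --pt "0 0 0 0 0 -2.0 1" --pt "0 0 0 0 0 0 1"

```text
time: 13.58
eef_pos: [0.5824, -0.2148, 0.2337]
ee_rot: [-3.139, -0.006, -0.699]
force: [0.1, -1.2, 1.3]
opening: 0.999
grip_force: 0.0
```

Run:
```python
from h import *
s=r.sense(); im=cams.get_image('wrist'); sc=cams.get_image('scene')
print(s['joints'].round(2),s['eef_pos'].round(4),np.degrees(s['ee_rot'][2]))
b=sc[205:280,175:250]; old=cv2.imread('pics/scene0.png')[205:280,175:250]
cv2.imwrite('pics/w3.png',np.hstack([cv2.resize(im,(353,265)),cv2.resize(b,(220,265)),cv2.resize(old[:,:,::-1],(220,265))])[:,:,::-1])
```

```text
[-0.03  0.09  0.14  0.   -1.61  0.9 ] [ 0.5824 -0.2148  0.2337] -40.06248564563159
```

View pics/w3.png

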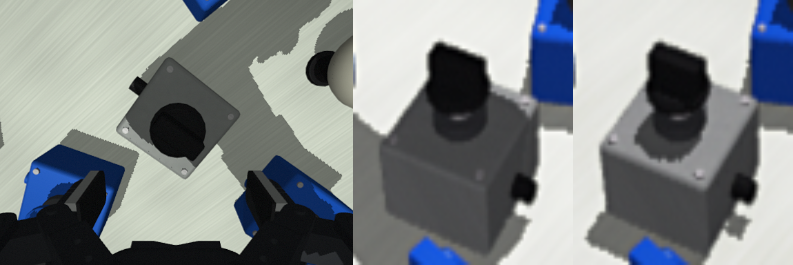

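In the last view the button is back up at its original height, and the rib is square to the box. Next is the isolator.

step_arm --pt "0 0 0 -3.2 -2.3 0 0" --pt "0 0 0 -3.2 -2.3 0 0" --pt "0 0 0 -3.2 -2.3 0 0" --pt "0 0 0 -3.2 -2.3 0 0" --pt "0 0 0 -3.2 -2.3 0 0" --pt "0 0 0 -3.2 -2.3 0 0" --pt "0 0 0 -3.2 -2.3 0 0" --pt "0 0 0 -3.2 -2.3 0 0" --pt "0 0 0 -3.2 -2.3 0 0" --pt "0 0 0 -3.2 -2.3 0 0"

```text
time: 14.52
eef_pos: [0.4827, 0.1693, 0.2262]
ee_rot: [3.139, 0.001, -0.699]
force: [0.9, 0.4, -0.3]
opening: 0.002
grip_force: 0.0
```

step_arm --pt "0 0 0 -3.0 -1.9 0 0" --pt "0 0 0 -3.0 -1.9 0 0" --pt "0 0 -6.5 0 0 0 0" --pt "0 0 -6.5 0 0 0 0" --pt "0 0 -6.5 0 0 0 0" --pt "0 0 0 0 0 0 0" --pt "0 0 0 0 0 0 0" --pt "0 0 0 0 0 0 0" --pt "0 0 0 0 0 0 0" --pt "0 0 0 0 0 0 0"

```text
time: 15.35
eef_pos: [0.4628, 0.2352, 0.228]
ee_rot: [3.141, 0.0, -0.361]
force: [-0.0, -0.1, 0.4]
opening: 0.001
grip_force: 0.0
```

Run:
```python
from h import *
s=r.sense(); im=cams.get_image('wrist'); c=cam('wrist',s)
print(s['joints'].round(2),s['eef_pos'].round(4),np.degrees(s['ee_rot'][2]),s['opening'])
cv2.imwrite('pics/w4.png',im[:,:,::-1])
print(proj(c,(.516,.219,.144)),proj(c,(.553,.202,.07)))
```

```text
[ 0.86 -0.18 -0.13 -0.   -1.62  0.35] [0.4628 0.2352 0.228 ] -20.666795261228586 0.0006451953491708036
[249.21837099 116.75297485] [253.75831806  59.72227002]
```

View pics/w4.png

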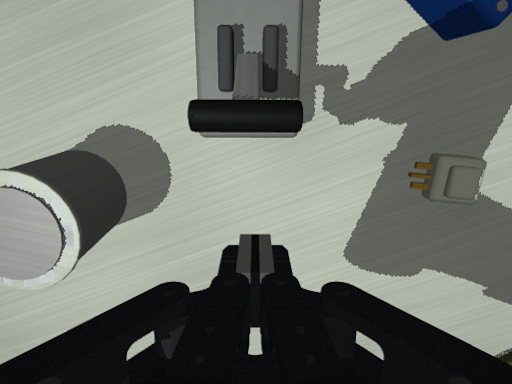

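The wrist view shows the bar square to the tool at (246,116), with the shut fingers behind it. The tin and plug are clear of the path.

step_arm --pt "0 0 0 0 0 2.5 0" --pt "0 0 0 0 0 2.5 0" --pt "0 0 0 0 0 2.5 0" --pt "0 0 0 0 0 1.3 0" --pt "0 0 0 1.0 -0.1 0 0" --pt "0 0 0 1.5 -0.1 0 0" --pt "0 0 0 1.0 0 0 0" --pt "0 0 0 1.0 0 0 0" --pt "0 0 0 1.0 0 0 0" --pt "0 0 0 1.0 0 0 0"

```text
time: 16.23
eef_pos: [0.5255, 0.2143, 0.1412]
ee_rot: [-3.141, -0.0, -0.359]
force: [-2.5, 1.1, 2.1]
opening: 0.002
grip_force: 1.3
```

step_arm --pt "0 0 0 1.0 0 0 0" --pt "0 0 0 1.0 0 0 0" --pt "0 0 0 1.0 0 0 0" --pt "0 0 0 1.0 0 0 0" --pt "0 0 0 1.0 0 0 0" --pt "0 0 0 0.8 0 0 0" --pt "0 0 0 0 0 0 0" --pt "0 0 0 0 0 0 0" --pt "0 0 0 0 0 0 0" --pt "0 0 0 0 0 0 0"

```text
time: 17.07
eef_pos: [0.5788, 0.1942, 0.1408]
ee_rot: [-3.141, -0.001, -0.359]
force: [-0.5, -0.8, -0.3]
opening: 0.001
grip_force: 0.0
```

step_arm --pt "0 0 0 0.4 0 0 0" --pt "0 0 0 0.4 0 0 0" --pt "0 0 0 0.3 0 0 0" --pt "0 0 0 0 0 0 0" --pt "0 0 0 0 0 0 0" --pt "0 0 0 0 0 0 0" --pt "0 0 0 0 0 0 0" --pt "0 0 0 0 0 0 0" --pt "0 0 0 0 0 0 0" --pt "0 0 0 0 0 0 0"

```text
time: 17.9
eef_pos: [0.5826, 0.1929, 0.1405]
ee_rot: [3.139, 0.012, -0.355]
force: [-34.8, 8.9, 14.0]
opening: -0.002
grip_force: 17.7
```

step_arm --pt "0 0 0 -0.7 0 0 0" --pt "0 0 0 -1.5 0 0 0" --pt "0 0 0 -2.0 0 0 0" --pt "0 0 0 -3.0 0 0 0" --pt "0 0 0 -2.0 0 -2.0 0" --pt "0 0 0 0 0 -4.0 0" --pt "0 0 0 0 0 -3.0 0" --pt "0 0 0 0 0 0 0" --pt "0 0 0 0 0 0 0" --pt "0 0 0 0 0 0 0"

```text
time: 18.73
eef_pos: [0.5028, 0.2227, 0.2302]
ee_rot: [-3.141, 0.0, -0.359]
force: [0.5, -0.2, -1.0]
opening: 0.0
grip_force: 0.0
```

Run:
```python
from h import *
s=r.sense(); im=cams.get_image('wrist'); c=cam('wrist',s); t=cams.get_image('scene')
print(s['eef_pos'].round(4),s['force'].round(1))
for a in(.0,.1,-.1): print(a, proj(c,np.array([.553,.202,.07])+[.09*np.sin(.6+a)*.936,-.09*np.sin(.6+a)*.352,.09*np.cos(.6+a)]))
cv2.imwrite('pics/w5.png',np.hstack([cv2.resize(im,(400,300)),cv2.resize(t,(400,300))])[:,:,::-1])
```

```text
[0.5028 0.2227 0.2302] [ 0.5 -0.2 -1. ]
0.0 [257.95358022  32.97267946]
0.1 [257.91430095  21.7912675 ]
-0.1 [257.97828965  45.58776096]
```

View pics/w5.png

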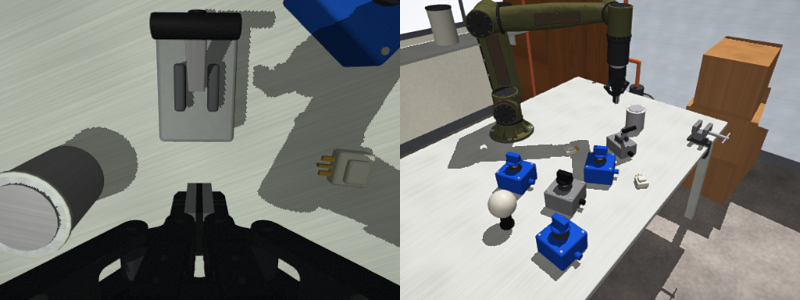

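The bar is at v≈33, where a full throw should put it (33.0). The lever is fully over, the button is up, and nothing else has moved.

```bash
python3 -c "
from workcell import order
print(order.finish_job())"
```

```text
the job is handed in; nothing more can be done
None
```

The job is handed in: the stop button was pushed to the bottom and latched, turned until it let go, and sprang back up straight. The isolator lever was then thrown fully over to its end stop, at about 19 s on the clock, and the bulb, tin and plugs were not touched.

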